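# Corner-load check of a bench balance

### The arm

A 6-joint arm with a two-finger parallel gripper is mounted at the origin on the work surface. World frame = base frame: x ahead of the robot, y to its left, z up, the work surface at z = 0. Lengths are in m, angles in rad, forces in N, time in s.
With the tool pointing down it reaches from about 0.25 to 0.725 m from the base axis. Payload 9.7 kg.
Tool frame: the origin (TCP) lies at the very end of the fingers, on their centre line; the grasp point (between the pads) lies 19 mm behind it (env.grip_point_offset is the distance from the TCP to the grasp point, in m); z points along the fingers, y is the line along which they close (so a half turn about z gives the same grasp; the last joint's range is limited). The gripper opens to 85 mm and grips with 20 to 120 N. Pads are 22 mm wide; open, the fingers measure 114 mm over their backs; the gripper's body (76 mm by 85 mm) begins 54 mm behind the grasp point. The pads swing forward as they close: fully open they stand 13 mm farther back than shut.
Start: joints at [1.264, 0.087, 0.176, 1.66, 0, 1.571], TCP at [0.166, 0.524, 0.231] pointing down, gripper open.
Joint ranges: [-3.13, 3.13], [-0.85, 1.81], [-1.15, 1.24], [-2.2, 2.28], [-1.44, 1.52], [-3.14, 3.14]. Speed limits (rad/s): [2.22, 2.22, 2.57, 3.14, 3.14, 3.14].

### API

Orientations are given as a unit quaternion [w, x, y, z].
In Python, from station import env, snapshot gives the robot as it stands.
- The arm moves only by the tool arm_command, never from a script. Its argument "deltas" is a list of rows, each a list of 3 entries, a list of its own where there are three numbers: the shift along the tool's x, y, z normalised to -1 to 1, where 1 is 0.12 m, then the turn, a rotation vector about the tool's x, y, z normalised to -1 to 1, where 1 is 180 degrees, then the opening, from 0 (shut) to 1 (fully open). A call has 1 to 8 rows; each row is the pose to reach, as a shift and turn from the pose commanded when the call began, along the tool's axes at that moment, turning the shorter way round; what a row does not reach only later rows make up. A row lasts 1/12 s, in which the tool goes at most 41.7 mm and 7.16 degrees, less where a joint would pass 70% of its speed; a pose out of reach is approached as far as the arm can. A call with a number of a shift or a turn outside -1 to 1 is refused whole. A call with a gripper value outside its range is refused whole. The fingers move at their own pace and stop on an object; "squeeze" is the grip in N (left out, the last holds). Time passes only in rows, so rows that repeat a pose let the fingers close. It gives the time, the measured TCP pose, the force, the opening and the grip force at its end, in the units of the state.
- env.sense(): the state, without advancing time (a new reading comes with each control period).
- snapshot(name): name is "scene" or "top" or "wrist"; returns a dict with "pixels" (420x560x3 uint8, blue, green, red), "vertical_fov" (degrees; the focal length in pixels is half the picture's height over the tangent of half this angle, whatever the lens; pixels are square), "cx", "cy" (the principal point, pixels), "extrinsics" (4x4, takes a point from world to camera coordinates). Camera axes: x right, y down, z forward; pixel columns grow to the right and rows downward; lengths in m; the calibration is good to about 2 mm. A picture is of the moment at which its call begins. There is no depth.
- env.hand_in(): hands the job in; it is judged then, once.
The state is a dict: "t": time; "joint_positions": joint angles; "qd": joint speeds; "effort": joint torques, N m; "eef_pos": TCP position; "ee_rot": TCP orientation; "contact_force": force on the tool from outside, world axes, zero at the start; "ft_torque": the same for the moment, N m; "finger_gap": finger opening in m; "finger_force": force on a finger pad.
Only numpy, scipy, OpenCV 4.12 (cv2) and the standard library are available. Lean on these libraries where they do the work, as an engineer would, in place of code of your own. Each camera call takes 0.05 s, during which the arm holds its last target. There are 200 camera calls.

### The job

Do the corner-load check of the bench balance: first swing the sprung lever on its side all the way to its stop and let it spring back. Then take the orange probe out of its sloping stand and hold it upright with its sprung tip on the red spot of the weighing pan, pressing lightly so that the tip is pushed about half way in. Finish like that, still holding the probe on the spot, and leave all other things where they are.

Things in the scene. Friction and masses are not known exactly. Their poses are not given: they have to be found in the camera images.
- lever_knob (a point): Centre of the blue ball knob, 30 mm across, on the free end of the balance's lever. The lever is a 10 mm steel rod on the balance's right (-y) side, 110 mm from hinge to knob centre; at rest it leans 0.30 rad from vertical towards the balance's front (-x).
- lever_hinge (a point): Point on the lever's hinge axis, 50 mm above the table, in the plane in which the rod swings; fixed to the balance, its axes parallel to the balance's. The hinge axis is its y axis; pushing the knob towards the balance's back (+x) raises the joint value.
- lever (a joint): Lever angle in rad: 0 at rest (where a spring holds it), 0.70 at its stop. Holding the knob takes about 3 N at rest and 6.5 N at the stop; released, it springs back within about a second.
- balance: Low white bench balance, fixed, 240 mm (x) by 210 mm (y), top of the case 70 mm high; origin under its centre on the table, front (blue panel and display) to its -x. Its rigid square steel pan, 150 mm, is centred at x = +25 mm, top at 85 mm. A round grey or red sticker, 24 mm across, lies near each corner of the pan (50 mm off its centre in x and y).
- spot_red: The red round sticker, 24 mm across and flat, on the pan; origin at its centre on the pan's top. The other three are grey. Which corner is red varies.
- stand: Fixed probe stand, aluminium foot and cheeks 120 mm (x) by 78 mm (y) carrying a black 56 mm block that slopes. The origin is on the table below the hole's mouth; the foot reaches from x = -45 to +75 mm. The block's through hole, 20 mm across and 50 mm deep along its slope, has its mouth at x = 0, y = 0, z = 100 mm; its axis leans 20 degrees from vertical, the upper end towards the stand's -x.
- probe: The probe, about 120 g, standing in the stand's hole. Round orange handle, 28 mm across and 75 mm long; below it a steel barrel 16 mm across and 45 mm long, and below that the sprung tip, a steel pin 8 mm across that stands out 20 mm. Origin on the axis at the lower end of the handle (the shoulder, which rests on the block); z runs along the axis to the handle's butt.
- probe_grip (a point): Point on the probe's axis half way up the handle, 38 mm from the shoulder: where to grip it.
- probe_tip (a point): Rounded end of the probe's sprung pin, on the axis, 65 mm below the shoulder when the pin is fully out.
- tip (a joint): How far the sprung pin is pushed in, m: 0 fully out, 0.014 fully in. It takes 1 N to start it and 0.5 N more per mm (4.5 N half way, 8 N fully in).
- weight_500: Polished steel 500 g (38 mm across, 66 mm high) knob weight, upright on the table. Origin under its centre. Bystander: leave it where it is.
- weight_200: Polished steel 200 g (28 mm across, 50 mm high) knob weight, upright on the table. Origin under its centre. Bystander: leave it where it is.
- weight_1000: Polished steel 1 kg (48 mm across, 82 mm high) knob weight, upright on the table. Origin under its centre. Bystander: leave it where it is.
- forceps: Dark steel forceps lying flat on the table behind the balance, 190 mm long. Bystander: leave it where it is.
- blower: Black rubber dust blower with a nozzle, 60 mm across, 105 mm high, upright. Bystander: leave it where it is.
- pen: Blue pen lying on the table, 12 mm thick, 140 mm long. Bystander: leave it where it is.
Mind the look-alikes: they are no part of the job. There is more than one size of the stand; the job needs the middle-sized.

How it is judged:
On the way, in this order (a step that is already met when the one before it is completed fails the run):
1. the lever is swung to its stop (value of joint lever above 0.64 rad), for 0.1 s.
2. the lever has sprung back and is let go (value of joint lever below 0.06 rad and contact force between each of the arm, the fingers and balance below 0.3 N), for 0.1 s.
3. the probe is held clear of its stand (contact force between the fingers and probe above 3 N and z of probe_tip in the frame of stand above 0.1 m and contact force between probe and stand below 0.1 N), for 0.1 s.
4. the probe is held upright on the red spot with its tip about half in (contact force between the fingers and probe above 3 N and horizontal distance between probe_tip and spot_red below 0.009 m and angle between probe's own z axis and vertical below 0.12 rad and value of joint tip between 0.003 and 0.011 m and contact force between probe and balance between 1 and 10 N and contact force between probe and stand below 0.1 N and contact force between each of the arm, the fingers and balance below 0.5 N and value of joint lever below 0.06 rad and linear speed of probe below 0.02 m/s), for 0.5 s.
At the end, for the whole second after the job is handed in: The gripper holds the probe, within 7 degrees of vertical, still, its tip within 9 mm of the red spot's centre, pushed in 3 to 11 mm of 14, pressing the balance with 1 to 10 N; the stand does not touch it, the arm does not touch the balance, and the lever is back at rest (all of step 4); the arm keeps its last pose, push and grip.
It fails at once if the probe is pressed hard on the balance (over 20 N) (contact force between probe and balance above 20 N).
It fails at once if a bystander (weight, forceps, blower, pen) is moved over 30 mm (distance of any of weight_500, weight_200, weight_1000, forceps, blower, pen from where it was at the start of the episode above 0.03 m).
It also fails if it takes over 64 s, if anything falls off the work surface, if the arm or the gripper's body presses on something with over 40 N, if the wrist force passes 120 N, or if a joint passes its speed limit or range.

## Working session

There is one attempt and no reset: what is moved stays moved. The work goes in short steps, Python scripts to look and compute and a tool call to move; the robot and the scene stay as the last step left them, time stands still between calls to the robot, and variables do not carry over. Pictures are saved under pics/ and viewed, at most 10 in all, crops included, and the job is handed in when it is done.

Besides the shell and the picture viewer there is one more tool, called after ">>>" as name(argument=value, ...) on one line, values as JSON. arm_command: Moves the arm, as the interface text tells. Its arguments: {"type":"object","properties":{"deltas":{"type":"array","items":{"type":"array"}},"squeeze":{"type":"number"}},"required":["deltas"]}

```bash
mkdir -p pics; ls; cat > h.py <<'E'
import numpy as np, cv2
from scipy.spatial.transform import Rotation as R
from scipy.optimize import least_squares
def q2R(q): return R.from_quat([q[1],q[2],q[3],q[0]])
def K(s):
    f=s["pixels"].shape[0]/2/np.tan(np.radians(s["vertical_fov"])/2); return f,s["cx"],s["cy"]
def proj(s,P):
    P=np.atleast_2d(P); E=np.array(s["extrinsics"]); c=P@E[:3,:3].T+E[:3,3]; f,cx,cy=K(s)
    return np.c_[f*c[:,0]/c[:,2]+cx,f*c[:,1]/c[:,2]+cy]
def ray(s,uv):
    f,cx,cy=K(s);E=np.array(s["extrinsics"]);r=E[:3,:3].T@np.array([(uv[0]-cx)/f,(uv[1]-cy)/f,1]);o=-E[:3,:3].T@E[:3,3]
    return o,r/np.linalg.norm(r)
def atz(s,uv,z):
    o,r=ray(s,uv); return o+r*(z-o[2])/r[2]
E
python3 - <<'E'
from station import env,snapshot
from h import *
import pickle
S={n:snapshot(n) for n in("scene","top")}
pickle.dump(S,open("s0.pkl","wb"))
for n in S:
    cv2.imwrite(f"pics/{n}0.png",cv2.resize(S[n]["pixels"],(784,588),interpolation=cv2.INTER_CUBIC)); o,r=ray(S[n],(280,210));print(n,o.round(3),r.round(3),K(S[n]))
print(env.sense())
E
```

```text
pics
scene [ 1.015 -0.865  0.935] [-0.361  0.699 -0.617] (np.float64(384.08118912113446), 281.0454084243621, 213.14039816419586)
top [0.4   0.014 1.639] [ 0.099  0.006 -0.995] (np.float64(437.1014730469873), 278.01700429968895, 212.58742675319073)
{'t': 0.1, 'joint_positions': array([ 1.26401031e+00,  8.74481010e-02,  1.75203481e-01,  1.65983090e+00,
       -3.80918426e-05,  1.57078496e+00]), 'qd': array([ 0.00023233, -0.00144105,  0.00107761, -0.00085356,  0.00063737,
        0.00019404]), 'effort': array([ 1.88488528e-03, -5.21564126e+01,  4.65652263e+01,  1.60403992e-02,
        6.21638463e-06,  1.20882189e-05]), 'eef_pos': array([0.16604208, 0.52410769, 0.23062525]), 'ee_rot': array([-7.89064262e-05,  1.52786513e-01,  9.88259011e-01, -6.34994659e-04]), 'contact_force': array([-0.24040199, -0.07646987,  0.31715537]), 'ft_torque': array([-0.00400501, -0.01118155, -0.0106839 ]), 'finger_force': 0.0, 'finger_gap': 0.08549189072478051}
```

View pics/scene0.png

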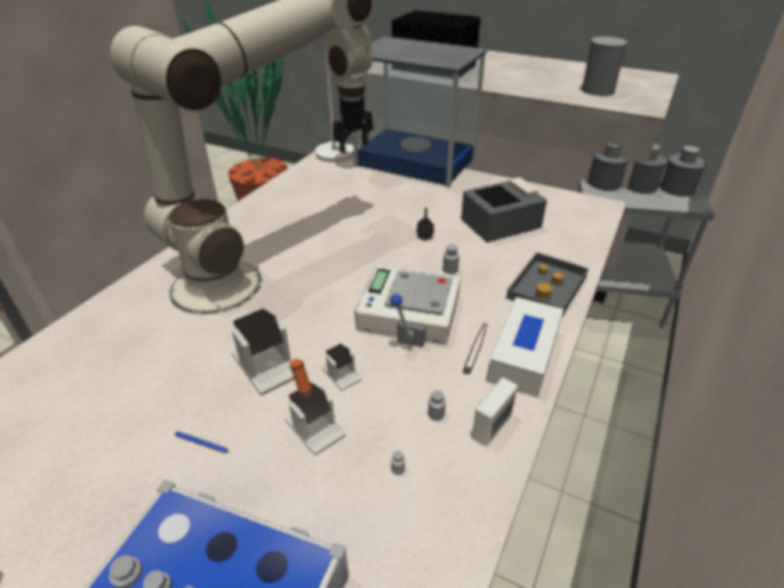

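View pics/top0.png

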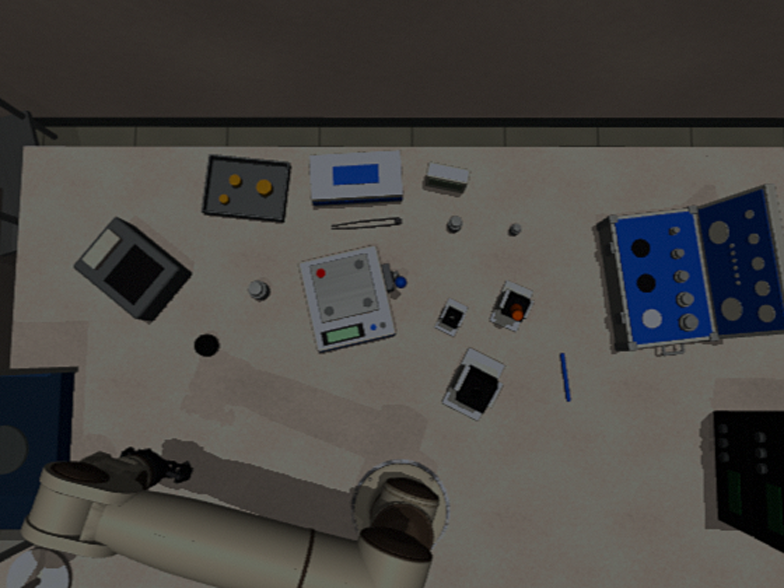

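The scene view shows the balance with its red spot at (442,281) and knob at (396,299). In the top view the red spot is at (321,272) and the knob at (400,282).

Look-alikes (top view px):
- **Stands:** small (452,316), middle (513,305) holding the orange probe, large (474,383).
- **Blue round things:** panel buttons (374,327) and the case lid, versus the knob (400,282).
- **Red and orange:** brass weights in the tray (264,187), versus the red spot (321,272).

I choose the middle stand with the probe, and will check it in a crop.

```bash
cat > a.py <<'E'
from h import *
import pickle
S=pickle.load(open("s0.pkl","rb"))
p=S["top"]["pixels"][165:300,205:390]
p=np.clip(255*(p/255.)**0.6*1.2,0,255).astype(np.uint8)
cv2.imwrite("pics/crop1.png",cv2.resize(p,(740,540),interpolation=cv2.INTER_CUBIC))
def blobs(s,lo,hi,box,name):
    h=cv2.cvtColor(s["pixels"],cv2.COLOR_BGR2HSV); m=cv2.inRange(h,lo,hi); M=np.zeros_like(m);u0,v0,u1,v1=[int(b/1.4) for b in box];M[v0:v1,u0:u1]=m[v0:v1,u0:u1]
    n,_,st,c=cv2.connectedComponentsWithStats(M)
    for i in range(1,n):
        if st[i,4]>5: print(name,st[i],c[i].round(2))
for n,rb,kb,ob in(("scene",(425,265,460,295),(380,285,410,315),(280,350,325,400)),("top",(305,255,335,290),(390,270,410,295),(500,290,535,330))):
    blobs(S[n],(0,110,60),(8,255,255),rb,n+" red"); blobs(S[n],(105,110,50),(130,255,255),kb,n+" knob"); blobs(S[n],(0,110,50),(18,255,255),ob,n+" orange")
E
python3 a.py
```

```text
scene red [313 199   5   3  14] [314.86 200.07]
scene knob [280 211   7   7  37] [282.65 213.81]
scene orange [208 257  15  26 220] [214.75 269.61]
top red [226 192   6   7  34] [228.5  194.71]
top knob [282 198   8   8  48] [285.81 201.1 ]
top orange [368 217   4   4   9] [369.33 218.56]
top orange [366 222   8   7  46] [369.37 224.96]
```

View pics/crop1.png

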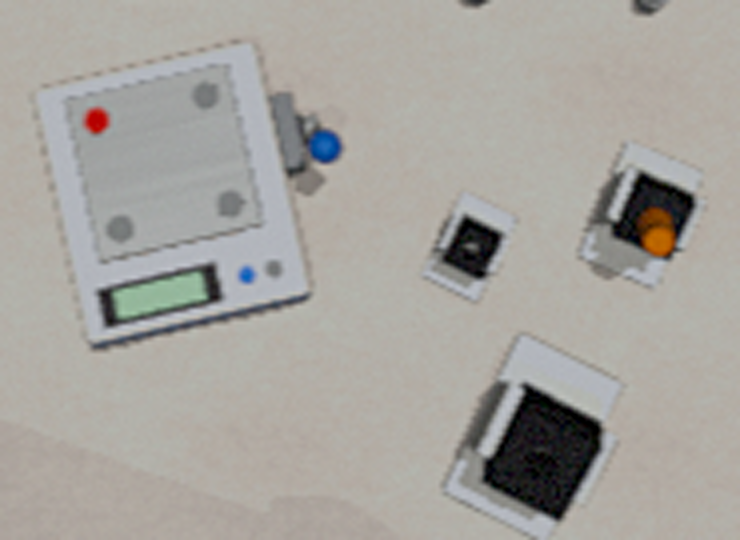

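The crop confirms it: the orange probe (657,235) is in the middle-sized stand, the red spot is at (96,120), and the knob at (325,146) is on the lever's rod beside the balance.

```bash
cat > b.py <<'E'
from h import *
import pickle
S=pickle.load(open("s0.pkl","rb")); T=S["top"];C=S["scene"]
def tri(a,b):
    o1,r1=ray(T,a);o2,r2=ray(C,b);A=np.c_[r1,-r2];x=np.linalg.lstsq(A,o2-o1,rcond=None)[0]
    p,q=o1+x[0]*r1,o2+x[1]*r2; return ((p+q)/2).round(4),np.linalg.norm(p-q).round(4)
c=lambda u,v:(205+(u+.5)/4-.5,165+(v+.5)/4-.5)
print("red",atz(T,(228.5,194.71),.085),tri((228.5,194.71),(314.86,200.07)))
sp=[atz(T,c(*p),.085) for p in((96,120),(205,95),(120,228),(231,204))]; 
pc=np.mean(sp,0); dx=(sp[0]+sp[1]-sp[2]-sp[3]);yaw=np.arctan2(dx[1],dx[0]);print("pan",pc,"yaw",yaw, [np.linalg.norm(s-pc) for s in sp])
cs=[atz(T,c(*p),.07) for p in((38,88),(253,42),(311,297),(92,347))];
d=cs[0]+cs[1]-cs[2]-cs[3];e=cs[0]+cs[3]-cs[1]-cs[2];print("case",np.mean(cs,0),np.arctan2(d[1],d[0]),np.arctan2(-e[0],e[1]))
print("knob",tri((285.81,201.1),(282.65,213.81)))
# stand foot corners at z~0.0
for z in(0,.01): print([atz(T,c(*p),z).round(3) for p in((628,142),(703,177),(655,287),(580,257))])
# butt: scene handle tip; top
o=atz(T,c(657,241),.165);print("butt",o)
print("scene project guesses")
E
python3 b.py
```

```text
red [0.60939069 0.20868929 0.085     ] (array([0.6081, 0.2079, 0.0865]), np.float64(0.0024))
pan [0.57242797 0.14761272 0.085     ] yaw 0.23747461361178454 [np.float64(0.07117227608034771), np.float64(0.0707711792884961), np.float64(0.07063259506133057), np.float64(0.0719832389721101)]
case [0.54600159 0.13916615 0.07      ] 0.22552217147406414 0.2233496154694044
knob (array([0.5778, 0.003 , 0.1567]), np.float64(0.0017))
[array([ 0.602, -0.283,  0.   ]), array([ 0.57 , -0.353,  0.   ]), array([ 0.466, -0.307,  0.   ]), array([ 0.494, -0.237,  0.   ])]
[array([ 0.601, -0.282,  0.01 ]), array([ 0.568, -0.351,  0.01 ]), array([ 0.466, -0.305,  0.01 ]), array([ 0.493, -0.236,  0.01 ])]
butt [ 0.49809112 -0.27690124  0.165     ]
scene project guesses
```

>>> arm_command(deltas=[[[-1,-0.8,0],[0,0,-0.17],0],[[-1,-0.8,0],[0,0,-0.17],0],[[-1,-0.8,0],[0,0,-0.17],0],[[-1,-0.8,0],[0,0,-0.17],0],[[-1,-0.8,0],[0,0,-0.17],0],[[-1,-0.8,0],[0,0,-0.17],0]], squeeze=40)

```text
t: 0.6
eef_pos: [0.2524, 0.3952, 0.2315]
ee_rot: [0.0, -0.113, 0.994, 0.0]
contact_force: [0.5, 1.1, -0.2]
finger_gap: 0.0122
finger_force: 0.0
```

```bash
cat >> h.py <<'E'
def go(env,p,yaw=None,Rt=None):
    s=env.sense();Rc=q2R(s["ee_rot"]);d=Rc.inv().apply(np.array(p)-s["eef_pos"])/.12
    if yaw is not None: Rt=R.from_matrix(np.c_[[np.cos(yaw),np.sin(yaw),0],[np.sin(yaw),-np.cos(yaw),0],[0,0,-1]])
    w=(Rc.inv()*Rt).as_rotvec()/np.pi if Rt is not None else None
    print("pos",s["eef_pos"].round(4),"t",s["t"],"shift",d.round(3),"turn",None if w is None else w.round(4),"j",s["joint_positions"].round(2),"F",s["contact_force"].round(1))
E
python3 -c "
from station import env
from h import *
go(env,[.520,-.010,.231],yaw=.226+np.pi)"
```

```text
pos [0.2524 0.3952 0.2315] t 0.6 shift [-1.413e+00 -3.792e+00  3.000e-03] turn [0.0001 0.0001 0.0003] j [ 1.   -0.11 -0.02  1.66 -0.    0.78] F [ 0.5  1.1 -0.2]
```

>>> arm_command(deltas=[[[-0.35,-0.95,0],[0,0,0],0],[[-0.35,-0.95,0],[0,0,0],0],[[-0.35,-0.95,0],[0,0,0],0],[[-0.35,-0.95,0],[0,0,0],0]])

```text
t: 0.93
eef_pos: [0.3202, 0.2916, 0.2313]
ee_rot: [0.0, -0.11, 0.994, -0.001]
contact_force: [0.2, 0.4, 0.1]
finger_gap: 0.0
finger_force: 0.0
```

>>> arm_command(deltas=[[[-0.35,-0.95,0],[0,0,0],0],[[-0.35,-0.95,0],[0,0,0],0],[[-0.35,-0.95,0],[0,0,0],0],[[-0.35,-0.95,0],[0,0,0],0]])

```text
t: 1.27
eef_pos: [0.387, 0.1899, 0.2309]
ee_rot: [0.0, -0.11, 0.994, -0.001]
contact_force: [0.3, -0.4, -0.4]
finger_gap: 0.0003
finger_force: 0.0
```

>>> arm_command(deltas=[[[-0.35,-0.95,0],[0,0,0],0],[[-0.35,-0.95,0],[0,0,0],0],[[-0.35,-0.95,0],[0,0,0],0],[[-0.35,-0.95,0],[0,0,0],0]])

```text
t: 1.6
eef_pos: [0.4538, 0.0885, 0.2304]
ee_rot: [-0.0, -0.111, 0.994, -0.001]
contact_force: [1.1, 0.2, -0.4]
finger_gap: -0.0004
finger_force: 0.0
```

>>> arm_command(deltas=[[[-0.35,-0.95,0],[0,0,0],0],[[-0.35,-0.95,0],[0,0,0],0],[[-0.35,-0.95,0],[0,0,0],0],[[-0.35,-0.95,0],[0,0,0],0]])

```text
t: 1.93
eef_pos: [0.5205, -0.0129, 0.2296]
ee_rot: [-0.001, -0.111, 0.994, -0.0]
contact_force: [-0.4, 0.1, 0.2]
finger_gap: -0.0001
finger_force: 0.0
```

```bash
python3 -c "
from station import env,snapshot
from h import *
go(env,[.520,-.010,.138],yaw=.226+np.pi)
w=snapshot('wrist');o,r=ray(w,(280,210));print(o,r,K(w))
print('proj red,knob',proj(w,[[.609,.2065,.085],[.578,.003,.157]]))
cv2.imwrite('pics/w1.png',w['pixels'])"
```

```text
pos [ 0.5205 -0.0129  0.2296] t 1.9333 shift [-0.002  0.025  0.764] turn [-0.0002 -0.0004 -0.0012] j [-0.02  0.02  0.1   1.65 -0.   -0.25] F [-0.4  0.1  0.2]
[ 0.44219881 -0.03079315  0.37354507] [ 0.28711566  0.07058418 -0.95529183] (np.float64(333.470679932255), 277.8073419401626, 215.40678277465304)
proj red,knob [[468.75433884 327.22126948]
 [282.3273273  303.15754151]]
```

View pics/w1.png

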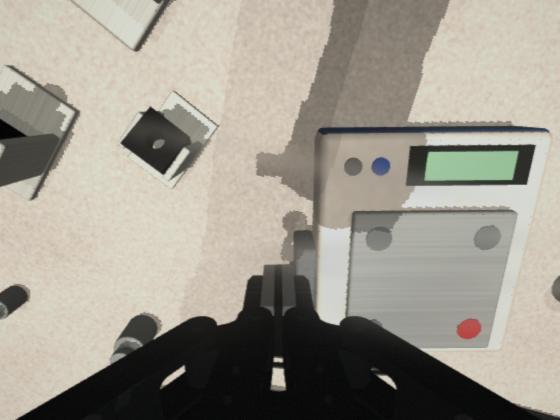

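The wrist view shows the red spot at (469,328), against a prediction of (468.8,327.2), so the measurements agree. Next I descend and push.

>>> arm_command(deltas=[[[0,0.025,0.4],[0,0,0],0],[[0,0.025,0.76],[0,0,0],0],[[0,0.025,0.76],[0,0,0],0],[[0,0.025,0.76],[0,0,0],0]])

```text
t: 2.32
eef_pos: [0.5153, -0.0054, 0.1375]
ee_rot: [-0.003, -0.114, 0.994, 0.001]
contact_force: [-0.1, 0.2, 1.2]
finger_gap: -0.0002
finger_force: 0.0
```

>>> arm_command(deltas=[[[-0.15,0,0],[0,0,0],0],[[-0.28,0,0],[0,0,0],0],[[-0.4,0,0],[0,0,0],0],[[-0.5,0,0],[0,0,0],0],[[-0.6,0,0],[0,0,0],0],[[-0.6,0,0],[0,0,0],0]])

```text
t: 2.82
eef_pos: [0.5892, 0.0104, 0.1433]
ee_rot: [0.001, -0.114, 0.994, -0.0]
contact_force: [-5.0, -0.5, 4.4]
finger_gap: 0.0002
finger_force: 2.4
```

```bash
python3 -c "
from station import env,snapshot
from h import *
s=env.sense();print(s['eef_pos'],s['contact_force'],s['ft_torque'],s['qd'].round(3))
w=snapshot('scene');print(proj(w,[s['eef_pos'],[.578,.003,.157]]))
cv2.imwrite('pics/s2.png',cv2.resize(w['pixels'][150:270,220:380],(800,600),interpolation=cv2.INTER_CUBIC))"
```

```text
[0.58923166 0.01038755 0.14326974] [-5.04655772 -0.50019128  4.40659422] [-0.2863195   0.78625726 -0.03034036] [-0.009 -0.033 -0.051  0.     0.002 -0.015]
[[287.05616878 216.71656046]
 [282.97319133 213.72359338]]
```

View pics/s2.png

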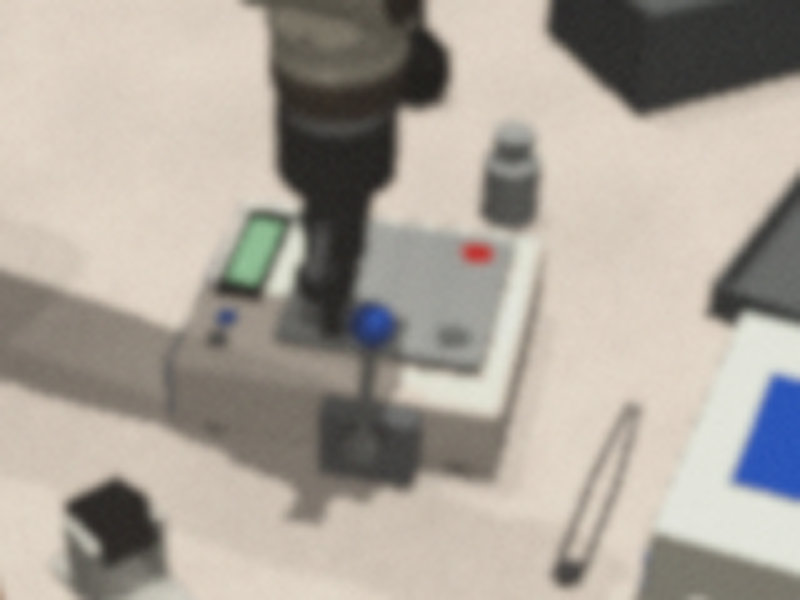

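The crop shows the blue knob at (375,322) held just ahead of the fingertip, with the lever about upright. I'll keep pushing.

>>> arm_command(deltas=[[[-0.1,0,0],[0,0,0],0],[[-0.2,0,0],[0,0,0],0],[[-0.26,0,0],[0,0,0],0],[[-0.26,0,0],[0,0,0],0]])

```text
t: 3.2
eef_pos: [0.6179, 0.0169, 0.1411]
ee_rot: [-0.0, -0.114, 0.994, 0.0]
contact_force: [-5.4, -0.6, 3.7]
finger_gap: 0.0001
finger_force: 2.7
```

```bash
python3 -c "
from station import env,snapshot
from h import *
import pickle
w=snapshot('scene');pickle.dump(w,open('s3.pkl','wb'))
h=cv2.cvtColor(w['pixels'],cv2.COLOR_BGR2HSV);m=cv2.inRange(h,(105,110,50),(130,255,255))
n,_,st,c=cv2.connectedComponentsWithStats(m)
print([(st[i],c[i].round(1)) for i in range(1,n) if 255<c[i][0]<340 and 180<c[i][1]<250 and st[i,4]>5])
b=np.array([.974,.224,0]);hg=np.array([.578,.003,.05])+.0325*b
print([(a,proj(w,hg+b*.11*np.sin(a-.3)+[0,0,.11*np.cos(a-.3)]).round(1)) for a in (0,.4,.5,.6,.7)])"
```

```text
[(array([300, 214,   8,   7,  45], dtype=int32), array([303.2, 217.1]))]
[(0, array([[283. , 214.2]])), (0.4, array([[296.1, 215.2]])), (0.5, array([[299.4, 216.1]])), (0.6, array([[302.6, 217.2]])), (0.7, array([[305.7, 218.6]]))]
```

>>> arm_command(deltas=[[[-0.05,0,0],[0,0,0],0],[[-0.09,0,0],[0,0,0],0],[[-0.1,0,0],[0,0,0],0],[[-0.1,0,0],[0,0,0],0],[[-0.1,0,0],[0,0,0],0]])

```text
t: 3.67
eef_pos: [0.6262, 0.0189, 0.1397]
ee_rot: [-0.003, -0.113, 0.994, 0.0]
contact_force: [-15.7, -1.9, -2.1]
finger_gap: -0.0003
finger_force: 7.5
```

```bash
python3 -c "
from station import env,snapshot
from h import *
w=snapshot('scene')
h=cv2.cvtColor(w['pixels'],cv2.COLOR_BGR2HSV);m=cv2.inRange(h,(105,110,50),(130,255,255))
n,_,st,c=cv2.connectedComponentsWithStats(m)
print([(st[i],c[i].round(1)) for i in range(1,n) if 255<c[i][0]<340 and 180<c[i][1]<250 and st[i,4]>5])"
```

```text
[(array([302, 215,   8,   7,  42], dtype=int32), array([305.6, 218. ]))]
```

>>> arm_command(deltas=[[[0,0,0],[0,0,0],0],[[0,0,0],[0,0,0],0],[[0.2,0,0],[0,0,0],0],[[0.5,0,0],[0,0,0],0],[[0.8,0,0],[0,0,0],0],[[1,0,0],[0,0,0],0],[[1,0,0],[0,0,0],0],[[1,0,0],[0,0,0],0]])

```text
t: 4.38
eef_pos: [0.5123, -0.008, 0.1418]
ee_rot: [0.002, -0.113, 0.994, -0.0]
contact_force: [0.4, -0.8, -0.6]
finger_gap: 0.0001
finger_force: 0.0
```

>>> arm_command(deltas=[[[0,0,0],[0,0,0],0],[[0,0,0],[0,0,0],0],[[0,0,0],[0,0,0],0],[[0,0,0],[0,0,0],0],[[0,0,0],[0,0,0],0],[[0,0,-0.4],[0,0,0],0.5],[[0,0,-0.8],[0,0,0],1],[[0,0,-0.8],[0,0,0],1]])

```text
t: 5.05
eef_pos: [0.5135, -0.008, 0.2413]
ee_rot: [0.003, -0.113, 0.994, -0.0]
contact_force: [0.5, -0.5, 1.5]
finger_gap: 0.036
finger_force: 0.0
```

```bash
python3 -c "
from station import env,snapshot
from h import *
w=snapshot('scene')
h=cv2.cvtColor(w['pixels'],cv2.COLOR_BGR2HSV);m=cv2.inRange(h,(105,110,50),(130,255,255))
n,_,st,c=cv2.connectedComponentsWithStats(m)
print([(st[i],c[i].round(1)) for i in range(1,n) if 255<c[i][0]<340 and 180<c[i][1]<250 and st[i,4]>5])"
cat > c.py <<'E'
# fit stand/probe pose (x,y,yaw) : orange silhouettes in both views, foot corners in top
from h import *
import pickle
S=pickle.load(open("s0.pkl","rb"));T=S["top"];C=S["scene"]
c=lambda u,v:(205+(u+.5)/4-.5,165+(v+.5)/4-.5)
foot=np.array([c(*p) for p in((628,142),(703,177),(655,287),(580,257))])
def geo(p):
    b=np.array([np.cos(p[2]),np.sin(p[2]),0]);a=-np.sin(.349)*b+np.array([0,0,np.cos(.349)]);return np.array([p[0],p[1],.1]),b,a
def cyl(p):
    m,b,a=geo(p);n=np.cross(a,b);n/=np.linalg.norm(n);e=np.cross(n,a);t=np.linspace(0,2*np.pi,24)
    return np.vstack([m+a*h+.014*(np.cos(t)[:,None]*n+np.sin(t)[:,None]*e) for h in(0,.075)])
def sil(s,p):
    q=proj(s,cyl(p));h=cv2.convexHull((q*16).astype(np.float32));M=cv2.moments(h);return np.array([M["m10"],M["m01"]])/M["m00"]/16
def orange(s,box):
    h=cv2.cvtColor(s["pixels"],cv2.COLOR_BGR2HSV);m=cv2.inRange(h,(0,110,35),(18,255,255));u0,v0,u1,v1=[int(b/1.4) for b in box];Z=np.zeros_like(m);Z[v0:v1,u0:u1]=m[v0:v1,u0:u1]
    v,u=np.nonzero(Z);return np.array([u.mean(),v.mean()]),len(u)
oc,_=orange(C,(280,350,325,400));ot,_=orange(T,(500,285,535,330))
def f(p):
    m,b,a=geo(p);n=np.array([-b[1],b[0],0]);o=np.array([p[0],p[1],.004])
    F=proj(T,[o+.075*b+.039*n,o+.075*b-.039*n,o-.045*b-.039*n,o-.045*b+.039*n])
    return np.r_[(F-foot).ravel()*.5,(sil(C,p)-oc)*2,(sil(T,p)-ot)*2]
r=least_squares(f,[.51,-.29,-.4]);print(r.x,r.fun.round(2))
m,b,a=geo(r.x);print("grip",m+.038*a,"axis",a,"butt",m+.075*a)
E
python3 c.py
```

```text
[(array([279, 211,   8,   7,  41], dtype=int32), array([282.4, 214. ]))]
[ 0.51961548 -0.28933263 -0.40613586] [ 0.05 -0.27  0.29 -0.53  0.16  0.39 -0.12 -0.03  0.12 -0.46  0.17 -0.11]
grip [ 0.50767811 -0.28419902  0.13570918] axis [-0.31414141  0.13509488  0.93971514] butt [ 0.49605488 -0.27920051  0.17047864]
```

The knob is back at its rest pixel (282,214), so the lever is done. Next is the pre-grasp above the tilted probe.

```bash
cat > d.py <<'E'
import sys
from station import env
from h import *
a=np.array([-.31414,.13509,.93972]);m=np.array([.51962,-.28933,.1]);n=np.array([.39507,.91865,0])
Rt=R.from_matrix(np.c_[np.cross(n,-a),n,-a])
if __name__=="__main__": go(env,m+a*float(sys.argv[1]),Rt=Rt)
E
python3 d.py .15
```

```text
pos [ 0.5141 -0.008   0.2419] t 5.1 shift [ 0.828 -2.042  0.005] turn [ 0.0354 -0.1051  0.1995] j [-0.02 -0.    0.1   1.67  0.   -0.24] F [-1.5  0.3  1.4]
```

>>> arm_command(deltas=[[[0.41,-1,-0.1],[0,0,0],0.6],[[0.41,-1,-0.1],[0,0,0],0.6],[[0.41,-1,-0.1],[0,0,0],0.6],[[0.41,-1,-0.1],[0,0,0],0.6]])

```text
t: 5.43
eef_pos: [0.491, -0.1407, 0.2483]
ee_rot: [-0.0, -0.112, 0.994, -0.001]
contact_force: [-0.0, 0.3, -0.1]
finger_gap: 0.0513
finger_force: 0.0
```

>>> arm_command(deltas=[[[0.41,-1,0.05],[0.035,-0.105,0.2],0.6],[[0.41,-1,0.05],[0.035,-0.105,0.2],0.6],[[0.41,-1,0.05],[0.035,-0.105,0.2],0.6],[[0.41,-1,0.05],[0.035,-0.105,0.2],0.6],[[0.41,-1,0.05],[0.035,-0.105,0.2],0.6],[[0.41,-1,0.05],[0.035,-0.105,0.2],0.6],[[0.41,-1,0.05],[0.035,-0.105,0.2],0.6],[[0.41,-1,0.05],[0.035,-0.105,0.2],0.6]])

```text
t: 6.1
eef_pos: [0.4705, -0.2636, 0.2422]
ee_rot: [0.166, 0.198, 0.965, -0.035]
contact_force: [-0.5, 1.0, 0.7]
finger_gap: 0.0514
finger_force: 0.0
```

```bash
python3 d.py .15; python3 d.py .019;python3 -c "
from station import env,snapshot
from h import *
from d import *
w=snapshot('wrist')
print('butt,shoulder',proj(w,[m+.075*a,m]))
cv2.imwrite('pics/w3.png',w['pixels'])"
```

```text
pos [ 0.4705 -0.2636  0.2422] t 6.1 shift [-0.028 -0.035  0.021] turn [-0.0005 -0.0024  0.0006] j [-0.53 -0.28 -0.19  1.32  0.04 -0.12] F [-0.5  1.   0.7]
pos [ 0.4705 -0.2636  0.2422] t 6.1 shift [-0.036 -0.033  1.112] turn [-0.0005 -0.0024  0.0006] j [-0.53 -0.28 -0.19  1.32  0.04 -0.12] F [-0.5  1.   0.7]
butt,shoulder [[272.93298173 230.32192054]
 [274.26983175 202.06562303]]
```

View pics/w3.png

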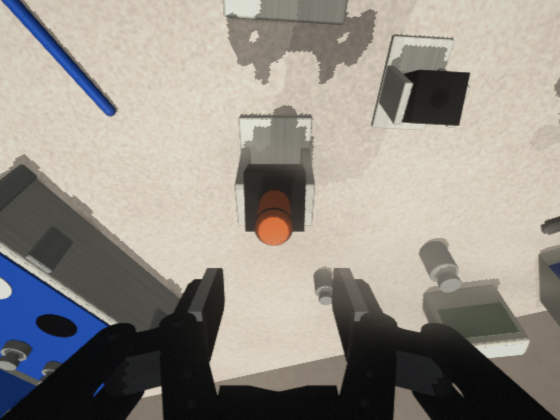

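The wrist view shows the orange butt at (273,230), against a prediction of (272.9,230.3), centred between the fingers. I descend along the axis.

>>> arm_command(deltas=[[[-0.036,-0.034,0.3],[0,-0.002,0],0.6],[[-0.036,-0.034,0.55],[0,-0.002,0],0.6],[[-0.036,-0.034,0.75],[0,-0.002,0],0.6],[[-0.036,-0.034,0.9],[0,-0.002,0],0.6],[[-0.036,-0.034,0.9],[0,-0.002,0],0.6]])

```text
t: 6.57
eef_pos: [0.5056, -0.283, 0.1366]
ee_rot: [0.166, 0.198, 0.966, -0.035]
contact_force: [-0.2, -0.3, 0.4]
finger_gap: 0.051
finger_force: 0.0
```

```bash
python3 d.py .019
```

```text
pos [ 0.5056 -0.283   0.1366] t 6.5667 shift [-0.018 -0.002  0.172] turn [-0.0002 -0.0028  0.0006] j [-0.53 -0.2  -0.32  1.1   0.04 -0.12] F [-0.2 -0.3  0.4]
```

>>> arm_command(deltas=[[[-0.018,0,0.17],[0,-0.002,0],0.6],[[-0.018,0,0.17],[0,-0.002,0],0.6],[[-0.018,0,0.17],[0,-0.002,0],0.2],[[-0.018,0,0.17],[0,-0.002,0],0.2],[[-0.018,0,0.17],[0,-0.002,0],0.2],[[-0.018,0,0.17],[0,-0.002,0],0.2],[[-0.018,0,0.17],[0,-0.002,0],0.2],[[-0.018,0,0.17],[0,-0.002,0],0.2]], squeeze=50)

```text
t: 7.23
eef_pos: [0.5147, -0.2876, 0.1249]
ee_rot: [0.173, 0.199, 0.964, -0.037]
contact_force: [-3.0, 2.3, 5.5]
finger_gap: 0.0268
finger_force: 49.7
```

```bash
python3 d.py .019
```

```text
pos [ 0.5147 -0.2876  0.1249] t 7.2333 shift [0.03  0.003 0.051] turn [-0.0006  0.0024 -0.0002] j [-0.53 -0.19 -0.34  1.06  0.04 -0.11] F [-3.   2.3  5.5]
```

>>> arm_command(deltas=[[[0,0,-0.15],[0,0,0],0.2],[[0,0,-0.35],[0,0,0],0.2],[[0,0,-0.55],[0,0,0],0.2],[[0,0,-0.75],[0,0,0],0.2],[[0,0,-0.9],[0,0,0],0.2],[[0,0,-1],[0,0,0],0.2],[[0,0,-1],[0,0,0],0.2]])

```text
t: 7.82
eef_pos: [0.4764, -0.2711, 0.239]
ee_rot: [0.174, 0.199, 0.964, -0.037]
contact_force: [0.8, -0.3, -0.9]
finger_gap: 0.0267
finger_force: 49.7
```

```bash
python3 -c "
from station import env,snapshot
from h import *
s=env.sense();print(s['finger_force'],s['finger_gap'])
yaw=.0+np.pi
go(env,[.56,-.15,.30],yaw=yaw)
w=snapshot('scene');cv2.imwrite('pics/s4.png',cv2.resize(w['pixels'][120:300,140:380],(800,600),interpolation=cv2.INTER_CUBIC))"
```

```text
49.653146266937256 0.026682483831090134
pos [ 0.4764 -0.2711  0.239 ] t 7.8167 shift [-0.404  1.201 -0.395] turn [-0.0239  0.1124 -0.1282] j [-0.54 -0.28 -0.2   1.29  0.04 -0.13] F [ 0.8 -0.3 -0.9]
```

View pics/s4.png

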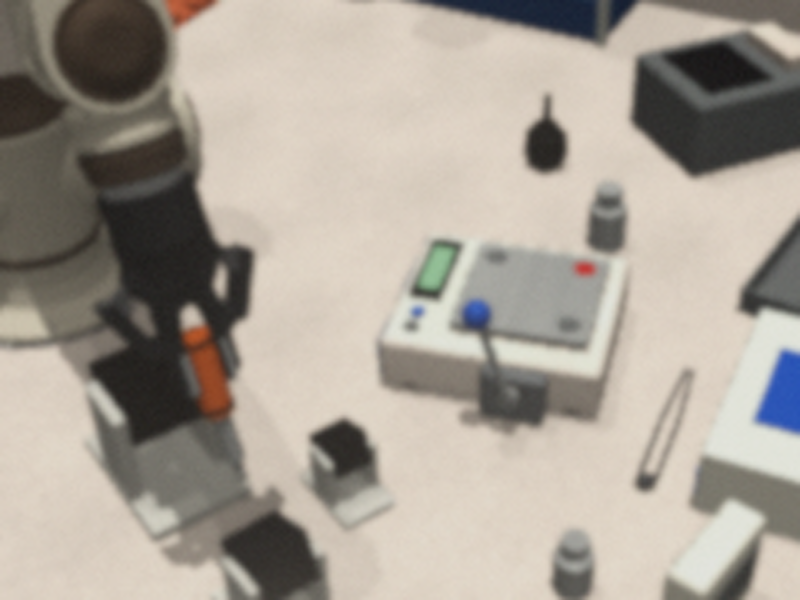

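The crop shows the orange probe (208,370) held in the fingers and clear of its stand, with the lever at rest. I bring it upright and carry it over.

>>> arm_command(deltas=[[[-0.1,0.1,-0.3],[0,0,0],0.2],[[-0.4,0.9,-0.4],[-0.024,0.112,-0.128],0.2],[[-0.4,0.9,-0.4],[-0.024,0.112,-0.128],0.2],[[-0.4,0.9,-0.4],[-0.024,0.112,-0.128],0.2],[[-0.4,0.9,-0.4],[-0.024,0.112,-0.128],0.2],[[-0.4,0.9,-0.4],[-0.024,0.112,-0.128],0.2],[[-0.4,0.9,-0.4],[-0.024,0.112,-0.128],0.2],[[-0.4,0.9,-0.4],[-0.024,0.112,-0.128],0.2]])

```text
t: 8.53
eef_pos: [0.5457, -0.1829, 0.2951]
ee_rot: [-0.002, 0.001, 1.0, 0.002]
contact_force: [-0.8, -1.0, -1.8]
finger_gap: 0.0269
finger_force: 49.7
```

```bash
python3 -c "
from station import env
from h import *
go(env,[.609,.2065,.28],yaw=np.pi)"
```

```text
pos [ 0.5457 -0.1829  0.2951] t 8.5333 shift [-0.523  3.245  0.134] turn [ 0.001  -0.0014 -0.0006] j [-0.32  0.19  0.42  1.8   0.   -0.32] F [-0.8 -1.  -1.8]
```

>>> arm_command(deltas=[[[-0.13,0.8,0],[0,0,0],0.2],[[-0.13,0.8,0],[0,0,0],0.2],[[-0.13,0.8,0],[0,0,0],0.2],[[-0.13,0.8,0],[0,0,0],0.2]])

```text
t: 8.87
eef_pos: [0.5604, -0.0841, 0.298]
ee_rot: [0.0, -0.0, 1.0, 0.001]
contact_force: [0.3, -0.5, -0.9]
finger_gap: 0.0268
finger_force: 49.8
```

>>> arm_command(deltas=[[[-0.13,0.8,0],[0,0,0],0.2],[[-0.13,0.8,0],[0,0,0],0.2],[[-0.13,0.8,0],[0,0,0],0.2],[[-0.13,0.8,0],[0,0,0],0.2]])

```text
t: 9.2
eef_pos: [0.5762, 0.0112, 0.2978]
ee_rot: [-0.0, -0.001, 1.0, 0.001]
contact_force: [-0.4, -0.8, -1.1]
finger_gap: 0.0269
finger_force: 49.9
```

>>> arm_command(deltas=[[[-0.13,0.8,0],[0,0,0],0.2],[[-0.13,0.8,0],[0,0,0],0.2],[[-0.13,0.8,0],[0,0,0],0.2],[[-0.13,0.8,0],[0,0,0],0.2]])

```text
t: 9.53
eef_pos: [0.5921, 0.1067, 0.2975]
ee_rot: [-0.001, -0.0, 1.0, 0.001]
contact_force: [0.6, -0.4, -0.2]
finger_gap: 0.0266
finger_force: 50.0
```

>>> arm_command(deltas=[[[-0.13,0.84,0.2],[0.001,-0.001,-0.001],0.2],[[-0.13,0.84,0.4],[0.001,-0.001,-0.001],0.2],[[-0.13,0.84,0.4],[0.001,-0.001,-0.001],0.2],[[-0.13,0.84,0.4],[0.001,-0.001,-0.001],0.2],[[-0.13,0.84,0.4],[0.001,-0.001,-0.001],0.2]])

```text
t: 9.95
eef_pos: [0.6073, 0.2051, 0.2488]
ee_rot: [-0.0, -0.001, 1.0, -0.001]
contact_force: [-0.6, 0.1, -0.5]
finger_gap: 0.0266
finger_force: 50.0
```

```bash
python3 -c "
from station import env,snapshot
from h import *
import pickle
go(env,[.609,.2065,.22],yaw=np.pi)
s=env.sense();p=s['eef_pos'];Rc=q2R(s['ee_rot']);ax=Rc.as_matrix()[:,2]
S={n:snapshot(n) for n in('scene','wrist','top')};pickle.dump(S,open('s5.pkl','wb'))
pts=[p+ax*.025,p+ax*.07,p+ax*.09,[.609,.2065,.085]]
for n in S: print(n,proj(S[n],pts).round(1).tolist())
a=S['wrist']['pixels'][120:420,80:560];b=S['scene']['pixels'][130:250,250:380]
a=cv2.resize(a,(480,300));b=cv2.resize(b,(310,286))
c=np.zeros((300,790,3),np.uint8);c[:,:480]=a;c[:286,480:]=b
cv2.imwrite('pics/w5.png',c)"
```

```text
pos [0.6073 0.2051 0.2488] t 9.95 shift [-0.015  0.012  0.24 ] turn [-0.0007 -0.0003  0.0009] j [ 0.33  0.33  0.49  1.74 -0.    0.32] F [-0.6  0.1 -0.5]
scene [[316.8, 168.6], [316.0, 179.5], [315.7, 184.2], [315.2, 200.6]]
wrist [[279.8, 256.5], [279.4, 228.3], [279.3, 218.9], [280.7, 195.7]]
top [[224.4, 189.7], [226.2, 191.6], [226.9, 192.5], [229.1, 194.8]]
```

View pics/w5.png

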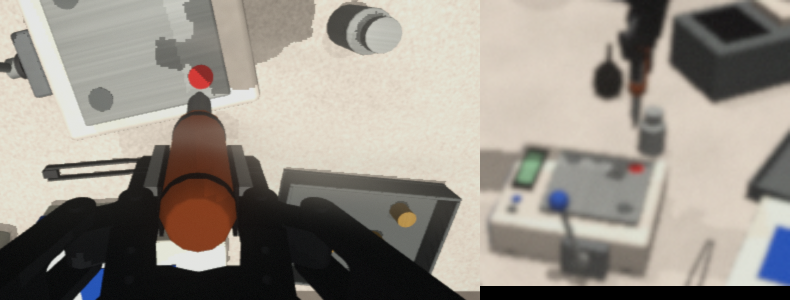

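The wrist half of the picture shows the pin end at (199,95), lined up below the red spot at (201,77), both within about 1 px of prediction. The lever is at rest in the scene half. I descend.

>>> arm_command(deltas=[[[-0.015,0.012,0.15],[0,0,0],0.2],[[-0.015,0.012,0.3],[0,0,0],0.2],[[-0.015,0.012,0.42],[0,0,0],0.2],[[-0.015,0.012,0.5],[0,0,0],0.2],[[-0.015,0.012,0.54],[0,0,0],0.2],[[-0.015,0.012,0.56],[0,0,0],0.2],[[-0.015,0.012,0.56],[0,0,0],0.2]])

```text
t: 10.68
eef_pos: [0.6096, 0.207, 0.1835]
ee_rot: [0.001, -0.001, 1.0, -0.0]
contact_force: [-0.5, -0.4, -0.9]
finger_gap: 0.0269
finger_force: 50.0
```

>>> arm_command(deltas=[[[0,0,0.02],[0,0,0],0.2],[[0,0,0.04],[0,0,0],0.2],[[0,0,0.04],[0,0,0],0.2],[[0,0,0.04],[0,0,0],0.2]])

```text
t: 11.02
eef_pos: [0.6095, 0.2075, 0.1783]
ee_rot: [0.001, -0.001, 1.0, -0.0]
contact_force: [-0.1, 0.4, -0.4]
finger_gap: 0.027
finger_force: 50.0
```

>>> arm_command(deltas=[[[0,0,0.02],[0,0,0],0.2],[[0,0,0.04],[0,0,0],0.2],[[0,0,0.04],[0,0,0],0.2],[[0,0,0.04],[0,0,0],0.2]])

```text
t: 11.35
eef_pos: [0.6095, 0.2076, 0.1735]
ee_rot: [0.001, -0.001, 1.0, -0.0]
contact_force: [0.2, -0.5, 0.8]
finger_gap: 0.0271
finger_force: 50.2
```

>>> arm_command(deltas=[[[0,0,0.015],[0,0,0],0.2],[[0,0,0.025],[0,0,0],0.2],[[0,0,0.025],[0,0,0],0.2],[[0,0,0.025],[0,0,0],0.2]])

```text
t: 11.68
eef_pos: [0.6095, 0.2075, 0.1705]
ee_rot: [0.001, -0.001, 1.0, -0.0]
contact_force: [-0.0, 0.5, 2.5]
finger_gap: 0.0273
finger_force: 50.4
```

>>> arm_command(deltas=[[[0,0,0.01],[0,0,0],0.2],[[0,0,0.025],[0,0,0],0.2],[[0,0,0.025],[0,0,0],0.2],[[0,0,0.025],[0,0,0],0.2],[[0,0,0.025],[0,0,0],0.2],[[0,0,0.025],[0,0,0],0.2],[[0,0,0.025],[0,0,0],0.2],[[0,0,0.025],[0,0,0],0.2]])

```text
t: 12.35
eef_pos: [0.6095, 0.2075, 0.1675]
ee_rot: [0.001, -0.001, 1.0, -0.0]
contact_force: [-0.2, 1.3, 4.0]
finger_gap: 0.0266
finger_force: 50.6
```

```bash
python3 -c "
from station import env,snapshot
from h import *
F=[]
for i in range(6): w=snapshot('wrist');F.append(env.sense()['contact_force'])
print(np.mean(F,0))
go(env,[.609,.2065,.168])
p=env.sense()['eef_pos'];print(proj(w,[p+[0,0,-.08],[.609,.2065,.085]]))
cv2.imwrite('pics/w6.png',cv2.resize(w['pixels'][130:330,180:380],(600,600),interpolation=cv2.INTER_CUBIC))"
```

```text
[0.64801126 0.99130845 4.41345811]
pos [0.6095 0.2075 0.1674] t 12.65 shift [ 0.004 -0.008 -0.005] turn None j [ 0.33  0.3   0.3   1.57 -0.    0.33] F [ 0.6 -0.1  4.6]
[[278.54269782 224.51335917]
 [277.17646036 222.75174465]]
```

View pics/w6.png

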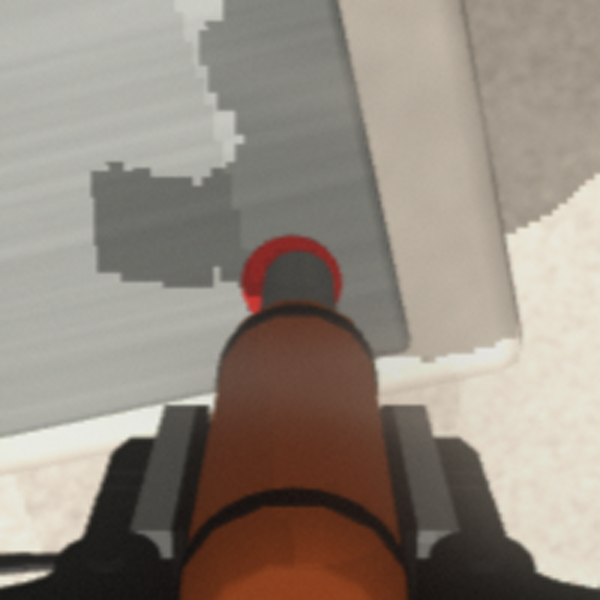

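The crop shows the barrel (298,250 and below) centred on the red sticker (centre about 292,278). The push is 4.4 N, so the tip is about half in. I hand in.

```bash
python3 -c "
from station import env
print(env.hand_in())"
```

```text
the job is handed in; nothing more can be done
None
```

I handed the job in: the lever was swung to its stop and sprang back, and the probe is held upright on the red spot at about 4.4 N, roughly half in; the hand-in returned no verdict.

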